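# Lock the sample divider's drive shaft

### The arm

A 6-joint arm with a two-finger parallel gripper is mounted at the origin on the work surface. World frame = base frame: x ahead of the robot, y to its left, z up, the work surface at z = 0. Lengths are in mm, angles in degrees, forces in N, time in s.
With the tool pointing down it reaches from about 425 to 925 mm from the base axis. Payload 12.5 kg.
Tool frame: the origin (TCP) lies midway between the tips of the shut fingers; the grasp point (between the pads) lies 19 mm behind it; x points along the fingers, y is the direction in which the jaws open and shut, and the axes are right-handed (so a half turn about x gives the same grasp; the last joint's range is limited). The gripper opens to 85 mm and grips with 20 to 120 N. Pads are 22 mm wide; open, the fingers measure 114 mm over their backs; the gripper's body (76 mm by 85 mm) begins 54 mm behind the grasp point. The pads swing forward as they close: fully open they stand 13 mm farther back than shut.
Start: joints at [65.283, 28.126, 89.318, -0, 62.55, -6.05], TCP at [200.025, 592.144, 231.327] pointing down, gripper open.
Joint ranges: [-177.58, 177.58], [-47.91, 125.51], [2.72, 160], [-65.01, 245.01], [3.68, 167.84], [-153.87, 153.87]. Speed limits (degrees/s): [127.2, 127.2, 159.86, 180, 180, 180].

### API

Orientations are given as [roll, pitch, yaw] about the fixed x, y, z axes, in that order (R = Rz(yaw) Ry(pitch) Rx(roll)).
In Python, from workcell import observe, grab_frame, camera_model, finish_job gives the robot as it stands. The module is installed in compiled form; this text tells all that it offers.
- The arm moves only by the tool carry_out, never from a script. Its argument "moves" is a list of rows, each a list of 7 numbers: the closure, from -1 (fully open) to 1 (shut), then the shift along the tool's x, y, z in m, then the turn, a rotation vector about the tool's x, y, z in degrees. In form: [[jaw, tx, ty, tz, rx, ry, rz], ...]. A call has 1 to 8 rows; each row is the pose to reach, as a shift and turn from the pose measured when the call began, along the tool's axes at that moment; what a row does not reach only later rows make up. A row lasts 1/8 s, in which the tool goes at most 62.5 mm and 10.7 degrees, less where a joint would pass 70% of its speed; a pose out of reach is approached as far as the arm can. A call with a gripper value outside its range is refused whole. The fingers move at their own pace and stop on an object; "grip_force" is the grip in N (left out, the last holds). Time passes only in rows, so rows that repeat a pose let the fingers close. It gives the time, the measured TCP pose, the force and the opening at its end, in the units of the state.
- observe(): the state, without advancing time (a new reading comes with each control period).
- grab_frame(name): name is "scene" or "top"; returns the picture (480x640x3 uint8, blue, green, red); there is no depth.
- camera_model(name): a dict with "fx", "fy", "cx", "cy" (pixels), "R" (3x3) and "t" (3): a world point X has camera coordinates R X + t. Camera axes: x right, y down, z forward; pixel columns grow to the right and rows downward; lengths in mm; the calibration is good to about 2 mm. A picture is of the moment at which its call begins. camera_model takes no time and is no camera call.
- finish_job(): hands the job in, once; it reports no verdict.
The state is a dict: "clock": time; "joint_pos": joint angles; "joint_vel": joint speeds; "effort": joint torques, N m; "position": TCP position; "tcp_rot": TCP orientation; "wrist_force": force on the tool from outside, world axes, zero at the start; "moment": the same for the moment, N m; "opening": finger opening in mm.
Only numpy, scipy, OpenCV 4.12 (cv2) and the standard library are available. Lean on these libraries where they do the work, as an engineer would, in place of code of your own. Each camera call takes 0.05 s, during which the arm holds its last target. There are 200 camera calls.

### The job

Lock the divider's drive shaft: turn the black slotted disc by its brass studs until its slot lines up with the steel bar, then push the bar by its red plate through the slot until it is fully home with the plate against the bridge. A fingertip is enough for it all: never lift the bar, and leave the jar, the weight and everything else standing around where they are.

Things in the scene. Friction and masses are not known exactly. Their poses are not given: they have to be found in the camera images.
- drive_base: the fixed drive base: white casing 335 x 210 mm, deck 55 mm above the table; a different place and yaw each time. Origin: on the table right under the disc's axis. Its x axis is the way the bar is pushed (from the track across the disc to the keeper), z up; the casing spans x -235 to 100 mm, y +-105 mm.
- track_end (a point): outer end of the bar's track, on its line, at the cheeks' tops (73 mm above the table); 225 mm before the disc's axis. Two aluminium cheeks 15 mm apart, 34 mm over their outsides, track floor 63 mm above the table; the track runs from here to 54 mm before the axis. Axes as the drive base.
- bridge (a point): the dark bridge over the track's disc end, 14 mm long, 34 mm wide, top 87 mm above the table; it stops the bar's red plate. This point: middle of its rear face (the one towards the red plate), 68 mm before the disc's axis, 80 mm above the table. Axes as the drive base.
- keeper (a point): mouth of the keeper that takes the bar's nose beyond the disc: two dark blocks 18 mm apart, mouth flared to 26 mm, 30 mm long, tops 79 mm above the table. This point: middle of the mouth, 54 mm past the disc's axis, 70 mm above the table.
- lock_disc (a joint): angle of the locking disc about its upright axis (rad, grows anticlockwise seen from above). 0 or pi: the slot is in line with the bar; either serves. Can be turned either way between -1.8 and 4.95, starts from 0.5 to 2.64, stays where it is left (friction about 0.06 N m, 2 N at a stud). The bar's tapered nose draws the disc in line over the last 0.1 rad; further off, the bar is blocked.
- disc_top (a point): centre of the locking disc at the height of its top face (79 mm above the table). Black disc 92 mm across with an 18 mm wide slot right across it, yellow at the bottom (62 mm above the table). This point turns with the disc: its x axis lies along the slot, z up.
- stud_a (a point): centre of the top of one brass finger stud of the disc: upright, 14 mm across, 36 mm tall, standing on the disc's top face (stud from 79 to 115 mm above the table), 30 mm from the axis on the disc's +y side (at right angles to the slot)
- stud_b (a point): the same for the other stud, 30 mm from the axis on the disc's -y side
- bar_nose (a point): front end of the steel locking bar, on its centre line, 70 mm above the table. Loose bar 148 mm long, 12 mm wide, 14 mm tall, about 0.18 kg, lying in the track; the last 14 mm taper to 4 mm wide. x axis along the bar, towards the nose. It starts 58 to 72 mm short of the disc's axis; with the bar fully home (red plate against the bridge) it is 72 mm past the axis
- bar_plate (a point): centre of the rear face of the red thumb plate on the bar's rear end, 148 mm behind the nose: upright plate 34 mm wide across the bar, 8 mm thick, from 77 to 110 mm above the table; the face to push on, towards the bar's +x. This point is 93.5 mm above the table
- bar_mid (a point): middle of the locking bar, 7 mm above its underside, 70 mm above the table while it lies in the track
- jar_centre (a point): small lidded glass sample jar, 36 mm across, 50 mm tall, standing on the drive base's deck beside the track; a bystander, point on its upright axis at half height
- weight_centre (a point): brass 150 g balance weight, 28 mm across, 42 mm tall, standing on the deck on the other side of the track; a bystander, point on its upright axis at half height
- sieve_centre (a point): steel test sieve, 200 mm across, 50 mm tall, on the table; a bystander, point on its upright axis at half height
- dish_centre (a point): white bowl, 110 mm across, 30 mm tall, on the table; a bystander, point on its upright axis at half height
- wash_bottle_centre (a point): clear bottle with red cap, 60 mm across, 150 mm tall, on the table; a bystander, point on its upright axis at half height
- beaker_centre (a point): glass beaker, 70 mm across, 90 mm tall, on the table; a bystander, point on its upright axis at half height
- brush_centre (a point): hand brush lying on the table; a bystander, point near its middle
- lock_bar: the loose locking bar; origin at the middle of its underside, x towards the nose
Mind the look-alikes: they are no part of the job. There is more than one size of the lock_bar; the job needs the middle-sized.

How it is judged (in metres and radians):
On the way, in this order (a step that is already met when the one before it is completed fails the run):
1. the disc's slot lined up with the bar (angle between the x axis of disc_top and the x axis of drive_base, either way round below 0.12 rad), for 0.2 s.
2. the bar pushed home through the slot (x of bar_nose in the frame of drive_base above 0.066 m and y of bar_nose in the frame of drive_base between -0.006 and 0.006 m and z of bar_nose in the frame of drive_base between 0.064 and 0.076 m), for 0.2 s.
At the end, for the whole second after the job is handed in: The bar lies in its track, through the disc's slot and into the keeper, its nose at least 66 mm past the disc's axis (72 mm is fully home) and within 6 mm of the track's line and of its height, at rest; the slot is within 0.12 rad of the bar's line (all of step 2 and angle between the x axis of disc_top and the x axis of drive_base, either way round below 0.12 rad and linear speed of lock_bar below 0.01 m/s); the robot touches nothing.
It fails at once if the bar was lifted more than 12 mm or tipped up in its track (height (world z) of any of bar_mid, bar_nose above 0.082 m or height (world z) of bar_plate above 0.1055 m).
It fails at once if a bystander was moved by more than 25 mm (distance of any of jar_centre, weight_centre, sieve_centre, dish_centre, wash_bottle_centre, beaker_centre, brush_centre from where it was at the start of the episode above 0.025 m).
It also fails if it takes over 45 s, if anything falls off the work surface, if the arm or the gripper's body presses on something with over 40 N, if the wrist force passes 120 N, or if a joint passes its speed limit or range.

## Working session

There is one attempt and no reset: what is moved stays moved. The work goes in short steps, Python scripts to look and compute and a tool call to move; the robot and the scene stay as the last step left them, time stands still between calls to the robot, and variables do not carry over. Pictures are saved under pics/ and viewed, about 8 in all and at most 12, crops included, and the job is handed in when it is done.

Besides the shell and the picture viewer there is one more tool, called after "Emit:" by a JSON object that holds its "op" and its "data". carry_out: Moves the arm, as the interface text tells. Its arguments: {"type":"object","properties":{"moves":{"type":"array","items":{"type":"array","items":{"type":"number"}}},"grip_force":{"type":"number"}},"required":["moves"]}

```bash
mkdir -p pics; python3 - <<'E'
from workcell import *
import cv2,numpy as np
for n in("scene","top"):
    cv2.imwrite(f"pics/{n}0.png",grab_frame(n)); m=camera_model(n); print(n,m)
s=observe();print(s)
E
```

```text
scene {'fx': 438.00033239867435, 'fy': 438.00033239867435, 'cx': 320.4409190106418, 'cy': 239.61763085936826, 'R': array([[ 0.78468728,  0.6198039 , -0.01044024],
       [ 0.47049019, -0.60644935, -0.64098219],
       [-0.40361474,  0.49805854, -0.76748474]]), 't': array([-455.82026301, -172.03945888, 1236.72524077])}
top {'fx': 575.1642404541259, 'fy': 575.1642404541259, 'cx': 317.60525452586654, 'cy': 231.6267782755846, 'R': array([[ 0.09610417, -0.99537068,  0.00109783],
       [-0.97195324, -0.09408091, -0.21553579],
       [ 0.21464129,  0.01964684, -0.97649533]]), 't': array([ -16.0239013 ,  561.94411421, 1657.30808809])}
{'clock': 0.1, 'joint_pos': array([ 6.52822550e+01,  2.81604904e+01,  8.93459140e+01, -1.23652318e-03,
        6.25500285e+01, -6.05136022e+00]), 'joint_vel': array([-0.03179571, -0.05944375, -0.1661793 , -0.02266755, -0.03440662,
       -0.03830444]), 'effort': array([ 3.24907516e-03, -6.19442296e+01, -2.62027574e+01, -8.40546022e-05,
        2.83124187e-03, -1.23293418e-05]), 'position': array([199.94599227, 591.94721472, 230.79270983]), 'tcp_rot': array([ -94.93798394,   89.94355649, -113.60379816]), 'wrist_force': array([-0.23635795, -0.3083018 ,  0.41648879]), 'moment': array([-0.00784048, -0.01444667, -0.0045593 ]), 'opening': 85.48154421698948}
```

View pics/scene0.png

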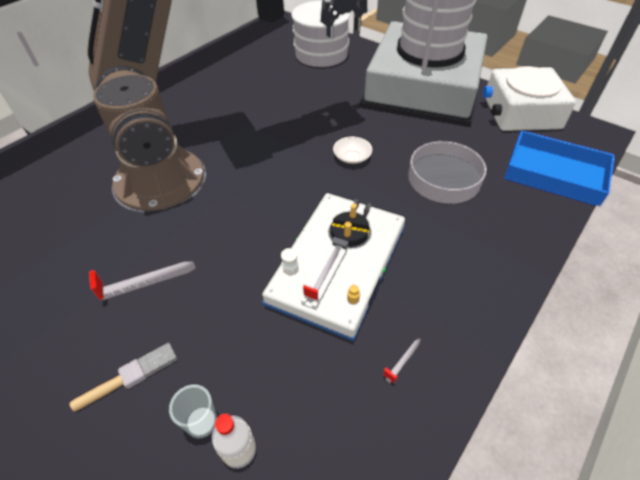

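View pics/top0.png

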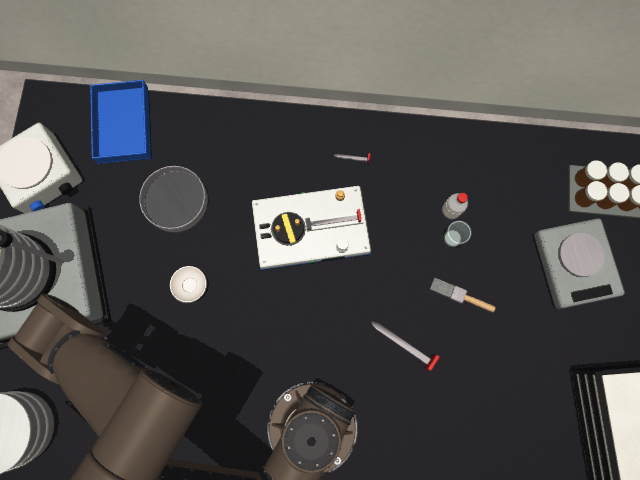

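The base is at about (310,228) in the top view. The disc is at (289,228) with its yellow slot about 70° off the track, and the red plate is at (359,216). Next I'll measure these.

```bash
cat > h.py <<'E'
from workcell import *
import cv2,numpy as np
def ray(n,uv,z):
    m=camera_model(n);R=np.array(m["R"]);t=np.array(m["t"]);c=-R.T@t
    uv=np.atleast_2d(uv).astype(float)
    d=np.c_[(uv[:,0]-m["cx"])/m["fx"],(uv[:,1]-m["cy"])/m["fy"],np.ones(len(uv))]@R
    return (c+d*((z-c[2])/d[:,2])[:,None])
def proj(n,X):
    m=camera_model(n);p=np.atleast_2d(X)@np.array(m["R"]).T+m["t"]
    return np.c_[p[:,0]/p[:,2]*m["fx"]+m["cx"],p[:,1]/p[:,2]*m["fy"]+m["cy"]]
def blobs(mask,amin=4):
    k,l,st,c=cv2.connectedComponentsWithStats(mask.astype(np.uint8))
    return [(st[i,4],c[i].round(1),st[i,:4]) for i in range(1,k) if st[i,4]>=amin]
E
python3 - <<'E'
from h import *
for n,roi in(("top",(240,175,385,285)),("scene",(255,185,415,345))):
    im=cv2.imread(f"pics/{n}0.png");x0,y0,x1,y1=roi;c=im[y0:y1,x0:x1]
    h=cv2.cvtColor(c,cv2.COLOR_BGR2HSV).astype(int);H,S,V=h[...,0],h[...,1],h[...,2]
    w=((V>150)&(S<60)).astype(np.uint8)
    cs=max(cv2.findContours(w,cv2.RETR_EXTERNAL,cv2.CHAIN_APPROX_NONE)[0],key=cv2.contourArea)[:,0]+[x0,y0]
    P=ray(n,cs,55)[:,:2].astype(np.float32)
    r=cv2.minAreaRect(P);print(n,"casing",r,cv2.boxPoints(r).round(1).tolist())
    red=((H<8)|(H>172))&(S>150)&(V>80)
    for b in blobs(red):print("red",b[0],b[1]+[x0,y0],ray(n,b[1]+[x0,y0],93.5).round(1))
    ye=(H>8)&(H<35)&(S>120)&(V>90)
    for b in blobs(ye):print("yel",b[0],b[1]+[x0,y0],b[2],ray(n,b[1]+[x0,y0],62).round(1))
    cv2.imwrite(f"pics/{n}0z.png",cv2.resize(c,None,fx=4.5 if n=="top" else 3.6,fy=4.5 if n=="top" else 3.6,interpolation=cv2.INTER_CUBIC))
E
```

```text
top casing ((578.9742431640625, 62.267845153808594), (208.05992126464844, 331.7762451171875), 13.76345443725586) [[438.5, 198.60000610351562], [517.4000244140625, -123.5999984741211], [719.5, -74.0999984741211], [640.5999755859375, 248.10000610351562]]
red 30 [358.9 215.1] [[615.2 -79.   93.5]]
yel 66 [339.8 195.1] [96 16  9 10] [[680.  -17.9  62. ]]
yel 203 [288.  227.8] [41 39 15 29] [[563.9 127.4  62. ]]
yel 27 [297.  221.6] [55 44  5  7] [[585.4 102.6  62. ]]
yel 27 [277.2 227.9] [35 50  5  7] [[560.4 159.5  62. ]]
scene casing ((579.40625, 54.97691345214844), (226.69305419921875, 348.3601989746094), 13.81572151184082) [[427.70001220703125, 197.10000610351562], [510.8999938964844, -141.1999969482422], [731.0999755859375, -87.0999984741211], [647.9000244140625, 251.1999969482422]]
red 116 [310.2 292.1] [[617.  -77.2  93.5]]
yel 63 [353. 211.] [95 19  7 14] [[538.1 182.8  62. ]]
yel 222 [349.  228.1] [77 36 37 16] [[562.8 132.   62. ]]
yel 151 [353.1 294.3] [ 93 101  11  17] [[677.1 -11.3  62. ]]
```

View pics/top0z.png

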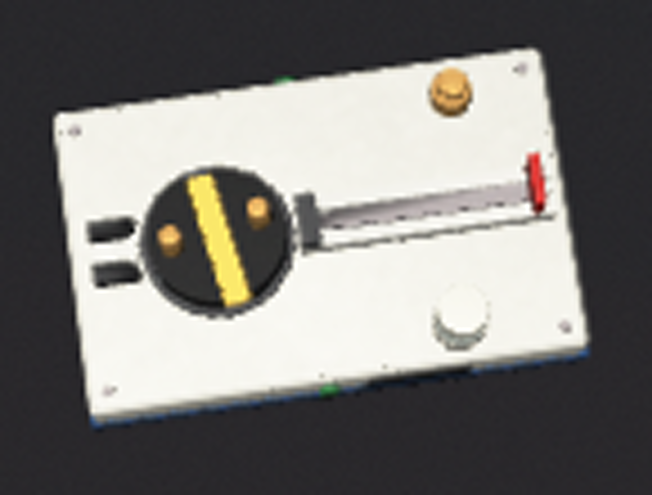

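View pics/scene0z.png

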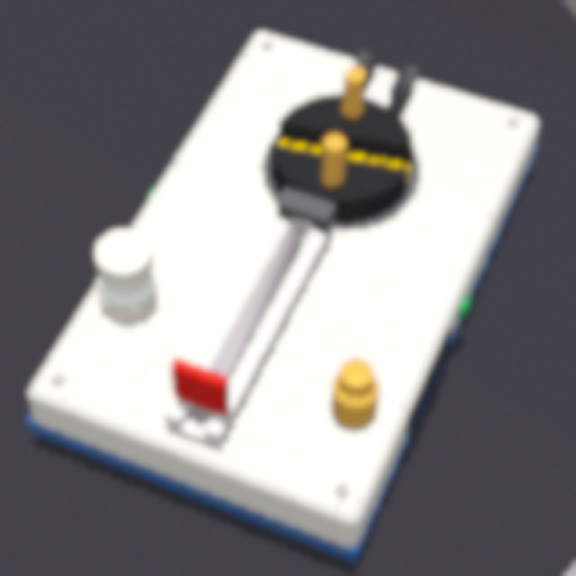

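```bash
cat >> h.py <<'E'
from scipy.spatial.transform import Rotation as Ro
O=np.array([563.2,127.6]);YAW=103.8
bx=np.array([np.cos(np.radians(YAW)),np.sin(np.radians(YAW))]);by=np.array([-bx[1],bx[0]])
def tob(p):
    d=np.atleast_2d(p)[:,:2]-O;return np.c_[d@bx,d@by].round(1)
def tool():
    s=observe();return s,Ro.from_euler("xyz",s["tcp_rot"],degrees=True).as_matrix()
def shift(target):  # world mm -> tool-axes m
    s,R=tool();return (R.T@(np.array(target)-s["position"])/1000).round(4)
def w(x,y,z): return np.r_[O+bx*x+by*y,z]
E
python3 - <<'E'
from h import *
a=ray("top",[240+258/4.5,175+202/4.5],115);b=ray("top",[240+170/4.5,175+233/4.5],115)
print("studs",a,b,(a+b)/2,tob(a),tob(b),np.degrees(np.arctan2(*(a-b)[0,1::-1]))-YAW)
a=ray("scene",[255+336/3.6,185+138/3.6],115);b=ray("scene",[255+357/3.6,185+75/3.6],115)
print("scene studs",tob(a),tob(b),(a+b)/2)
s0=ray("top",[240+200/4.5,175+178/4.5],62);s1=ray("top",[240+238/4.5,175+303/4.5],62)
d=(s0-s1)[0];print("slot",np.degrees(np.arctan2(d[1],d[0]))-YAW, (s0+s1)/2)
print("red",tob(ray("top",[358.9,215.1],93.5)),tob(ray("scene",[310.2,292.1],93.5)))
print("jar",tob(ray("top",[240+462/4.5,175+308/4.5],105)),"wt",tob(ray("top",[240+451/4.5,175+85/4.5],97)))
s,R=tool();print(R.round(3)); print("yaw of tool y,z",np.degrees(np.arctan2(R[1,1:],R[0,1:]))-YAW)
print(shift(w(0,0,160)))
E
```

```text
studs [[578.15966363  99.02133446 115.        ]] [[552.2755836  153.28984612 115.        ]] [[565.21762361 126.15559029 115.        ]] [[-31.3  -7.7]] [[27.6  4.5]] -168.30057818445658
scene studs [[-27.4  -9.8]] [[27.8 -1.6]] [[568.67187989 129.18546125 115.        ]]
slot -81.20068364950843 [[562.30396256 125.26647282  62.        ]]
red [[-213.    -1.2]] [[-211.7   -3.4]]
jar [[-151.7   78.3]] wt [[-168.1  -72.4]]
[[-0.     0.32   0.947]
 [-0.001  0.947 -0.32 ]
 [-1.    -0.001 -0.   ]]
yaw of tool y,z [ -32.46581184 -122.46581661]
[ 0.0711 -0.3236  0.4928]
```

Emit:
{"op": "carry_out", "data": {"moves": [[-1, 0, -0.032, 0.049, 10, 0, 0], [-1, 0, -0.065, 0.099, 20, 0, 0], [-1, 0, -0.097, 0.148, 30, 0, 0], [-1, 0, -0.13, 0.197, 40, 0, 0], [-1, 0, -0.162, 0.246, 50, 0, 0], [-1, 0, -0.194, 0.296, 60, 0, 0], [-1, 0, -0.227, 0.345, 70, 0, 0], [-1, 0, -0.259, 0.394, 80, 0, 0]], "grip_force": 20}}

```text
clock: 1.1
position: [491.2, 218.7, 230.9]
tcp_rot: [-25.2, 89.9, -124.2]
wrist_force: [0.3, 1.0, -0.4]
opening: 85.6
```

```bash
sed -i 's/563.2,127.6/563.5,127.2/' h.py; cat >> h.py <<'E'
def st(x,y,z):
    s,R=tool();print(s["clock"],s["position"].round(1),tob(s["position"]),"yaw y,z",(np.degrees(np.arctan2(R[1,1:],R[0,1:]))-YAW).round(1),"q",s["joint_pos"].round(1),"F",s["wrist_force"].round(1),s["moment"].round(2),"op",round(s["opening"],1));print("shift",shift(w(x,y,z)), "base X,Y in tool",(R.T@np.r_[bx,0]).round(3),(R.T@np.r_[by,0]).round(3))
E
python3 -c "
from h import *
st(0,0,160)"
```

```text
1.1 [491.2 218.7 230.9] [[106.1  48.4]] yaw y,z [-112.8 -202.8] q [ 17.   21.1 101.6  -0.   57.4  26. ] F [ 0.3  1.  -0.4] [-0.02 -0.04  0.02] op 85.6
shift [0.0709 0.0858 0.079 ] base X,Y in tool [-0.001 -0.388 -0.922] [ 0.001 -0.922  0.388]
```

Emit:
{"op": "carry_out", "data": {"moves": [[-1, 0.0, 0.02, 0.02, 10, 0, 0], [-1, 0.0, 0.04, 0.04, 20, 0, 0], [-1, 0.02, 0.065, 0.06, 30, 0, 0], [-1, 0.045, 0.086, 0.079, 40, 0, 0], [-1, 0.071, 0.086, 0.079, 50, 0, 0], [-1, 0.071, 0.086, 0.079, 57, 0, 0], [-1, 0.071, 0.086, 0.079, 57, 0, 0]]}}

```text
clock: 1.98
position: [563.6, 127.1, 159.5]
tcp_rot: [9.8, 89.9, -146.2]
wrist_force: [-0.1, 0.1, -0.1]
opening: 85.4
```

```bash
python3 -c "
from h import *
st(0,0,86)
im=grab_frame('scene')[150:310,270:430];cv2.imwrite('pics/s1.png',cv2.resize(im,None,fx=3.6,fy=3.6,interpolation=cv2.INTER_CUBIC))"
```

```text
1.975 [563.6 127.1 159.5] [[-0.1 -0.1]] yaw y,z [-169.8 -259.8] q [ 6.200e+00  2.910e+01  1.005e+02 -1.000e-01  5.050e+01  7.220e+01] F [-0.1  0.1 -0.1] [ 0.04  0.03 -0.01] op 85.4
shift [ 0.0735 -0.0002 -0.0001] base X,Y in tool [-0.001 -0.984 -0.178] [ 0.002 -0.178  0.984]
```

View pics/s1.png

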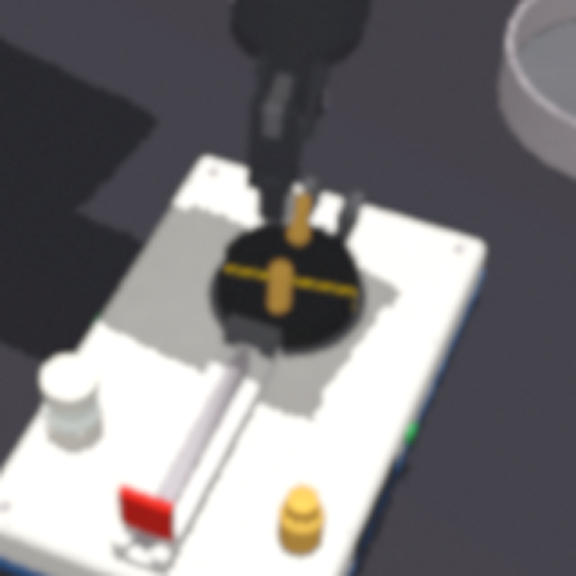

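Emit:
{"op": "carry_out", "data": {"moves": [[-1, 0.03, 0, 0, 0, 0, 0], [-1, 0.045, 0, 0, 0, 0, 0], [-1, 0.055, 0, 0, 0, 0, 0], [-1, 0.06, 0, 0, 0, 0, 0]]}}

```text
clock: 2.52
position: [563.8, 127.2, 99.6]
tcp_rot: [23.8, 89.9, -132.0]
wrist_force: [-0.3, 0.3, -0.5]
opening: 85.0
```

```bash
python3 -c "
from h import *
st(0,0,84)
im=grab_frame('scene')[150:310,270:430];cv2.imwrite('pics/s2.png',cv2.resize(im,None,fx=3.6,fy=3.6,interpolation=cv2.INTER_CUBIC))"
```

```text
2.525 [563.8 127.2  99.6] [[-0.1 -0.3]] yaw y,z [-169.6 -259.6] q [ 6.200e+00  3.370e+01  1.033e+02 -1.000e-01  4.310e+01  7.200e+01] F [-0.3  0.3 -0.5] [-0.05 -0.01  0.04] op 85.0
shift [ 0.0156 -0.0002  0.0002] base X,Y in tool [-0.001 -0.984 -0.18 ] [ 0.001 -0.18   0.984]
```

View pics/s2.png

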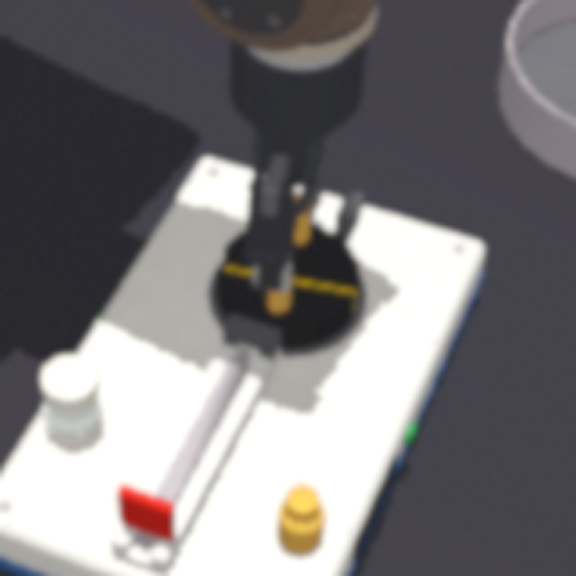

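The fingers straddle the studs with no contact force. I'll go lower and close gently.

Emit:
{"op": "carry_out", "data": {"moves": [[-1, 0.01, 0, 0, 0, 0, 0], [-1, 0.016, 0, 0, 0, 0, 0], [-0.9, 0.016, 0, 0, 0, 0, 0], [-0.8, 0.016, 0, 0, 0, 0, 0], [-0.7, 0.016, 0, 0, 0, 0, 0], [-0.7, 0.016, 0, 0, 0, 0, 0]], "grip_force": 20}}

```text
clock: 3.32
position: [564.2, 126.6, 84.0]
tcp_rot: [75.9, 89.9, -79.9]
wrist_force: [0.7, -4.3, 3.7]
opening: 72.9
```

```bash
python3 -c "
from h import *
st(0,0,84)"
```

```text
3.325 [564.2 126.6  84. ] [[-0.8 -0.5]] yaw y,z [-169.6 -259.6] q [ 6.100e+00  3.500e+01  1.039e+02 -1.000e-01  4.110e+01  7.210e+01] F [ 0.7 -4.3  3.7] [-1.07 -0.14  0.05] op 72.9
shift [-0.     -0.0008  0.0004] base X,Y in tool [-0.002 -0.984 -0.18 ] [ 0.    -0.18   0.984]
```

Emit:
{"op": "carry_out", "data": {"moves": [[-0.7, 0, 0, 0, -10, 0, 0], [-0.7, 0, 0, 0, -20, 0, 0], [-0.7, 0, 0, 0, -30, 0, 0], [-0.7, 0, 0, 0, -40, 0, 0], [-0.7, 0, 0, 0, -50, 0, 0], [-0.7, 0, 0, 0, -60, 0, 0], [-0.7, 0, 0, 0, -70, 0, 0], [-0.7, 0, 0, 0, -79.6, 0, 0]]}}

```text
clock: 4.32
position: [567.2, 125.2, 84.2]
tcp_rot: [54.1, 89.6, -21.8]
wrist_force: [16.4, -12.5, -13.2]
opening: 73.0
```

```bash
python3 -c "
from h import *
st(0,0,84)
im=grab_frame('scene')[150:310,270:430];cv2.imwrite('pics/s3.png',cv2.resize(im,None,fx=3.6,fy=3.6,interpolation=cv2.INTER_CUBIC))"
```

```text
4.325 [567.2 125.2  84.2] [[-2.9 -3.1]] yaw y,z [ -89.7 -179.7] q [  6.   35.1 103.7  -0.3  40.9  -7.9] F [ 16.4 -12.5 -13.2] [-1.94 -2.33 -0.07] op 73.0
shift [ 0.0001 -0.0031 -0.0029] base X,Y in tool [-0.004  0.005 -1.   ] [-0.006 -1.    -0.005]
```

View pics/s3.png

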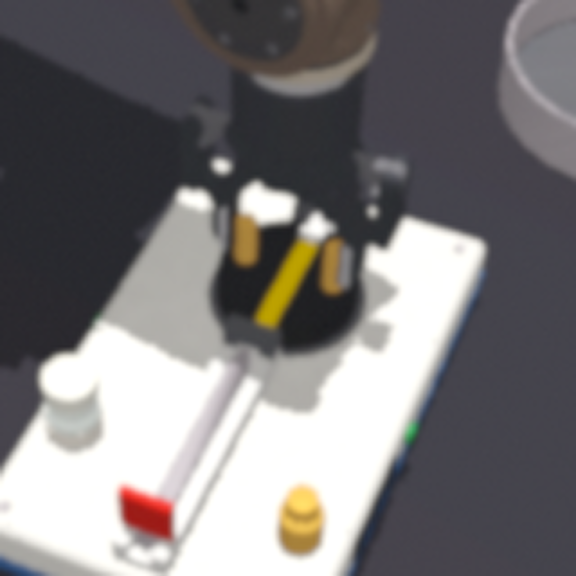

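Emit:
{"op": "carry_out", "data": {"moves": [[-1, 0, 0, 0, 0, 0, 0], [-1, 0, 0, 0, 0, 0, 0], [-1, -0.03, 0, 0, 0, 0, 0], [-1, -0.085, 0, 0, 0, 0, 0], [1, -0.085, -0.003, 0.06, 0, 0, 0], [1, -0.085, -0.003, 0.12, 0, 0, 0], [1, -0.085, -0.003, 0.18, 0, 0, 0], [1, -0.085, -0.003, 0.24, 0, 0, 0]]}}

```text
clock: 5.38
position: [624.3, -109.1, 170.4]
tcp_rot: [55.9, 89.6, -19.5]
wrist_force: [0.8, 0.3, 0.3]
opening: 12.1
```

```bash
cat > look.py <<'E'
from h import *
import sys
st(-250,0,86)
im=grab_frame('top');x0,y0=240,175;c=im[y0:285,x0:385]
cv2.imwrite(sys.argv[1],cv2.resize(c,None,fx=4.5,fy=4.5,interpolation=cv2.INTER_CUBIC))
h=cv2.cvtColor(c,cv2.COLOR_BGR2HSV).astype(int);H,S,V=h[...,0],h[...,1],h[...,2]
red=((H<8)|(H>172))&(S>150)&(V>80)
for b in blobs(red):print("red",b[0],tob(ray("top",b[1]+[x0,y0],93.5)))
ye=((H>8)&(H<35)&(S>120)&(V>70)).astype(np.uint8)
k,l,sx,_=cv2.connectedComponentsWithStats(ye)
for i in range(1,k):
    if sx[i,4]<20: continue
    q=np.argwhere(l==i)[:,::-1]+[x0,y0];P=ray("top",q,62)[:,:2];P2=tob(P)
    v=np.linalg.svd(P2-P2.mean(0))[2][0];print("yel",sx[i,4],P2.mean(0).round(1),"angle",np.degrees(np.arctan2(v[1],v[0])).round(1),"stud at 115",tob(ray("top",q.mean(0),113)))
E
python3 look.py pics/t4.png
```

```text
5.375 [ 624.3 -109.1  170.4] [[-244.    -2.7]] yaw y,z [ -89.2 -179.2] q [-15.9  32.3  92.   -0.   55.3 -30.4] F [0.8 0.3 0.3] [ 0.01 -0.05  0.04] op 12.1
shift [ 0.0844 -0.0032  0.0057] base X,Y in tool [-0.004  0.014 -1.   ] [-0.006 -1.    -0.014]
yel 64 [-168.7  -78.1] angle 82.6 stud at 115 [[-164.6  -63.9]]
yel 26 [  0.9 -39.3] angle 99.3 stud at 115 [[ -0.  -26.2]]
yel 155 [-2.1 -2.7] angle -0.1 stud at 115 [[-3.   9.2]]
```

View pics/t4.png

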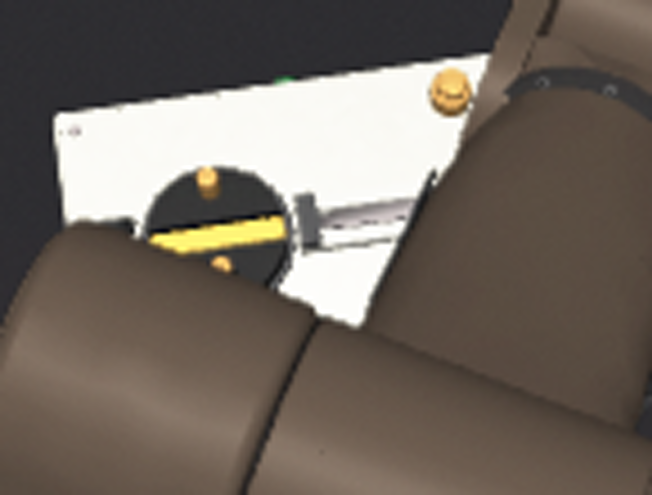

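The slot is in line (-0.1°). I'll descend behind the plate with the fingers shut.

Emit:
{"op": "carry_out", "data": {"moves": [[1, 0, 0, 0.006, 0, 0, 0], [1, 0.03, 0, 0.006, 0, 0, 0], [1, 0.06, 0, 0.006, 0, 0, 0], [1, 0.082, 0, 0.006, 0, 0, 0], [1, 0.082, 0, 0.006, 0, 0, 0]]}}

```text
clock: 6.05
position: [627.2, -120.4, 87.1]
tcp_rot: [43.0, 89.6, -32.6]
wrist_force: [-0.2, -0.2, -0.2]
opening: -0.0
```

```bash
python3 -c "
from h import *
st(-75,-2,87)
im=grab_frame('scene')[195:355,250:410];cv2.imwrite('pics/s5.png',cv2.resize(im,None,fx=3.6,fy=3.6,interpolation=cv2.INTER_CUBIC))"
```

```text
6.05 [ 627.2 -120.4   87.1] [[-255.6   -2.8]] yaw y,z [ -89.4 -179.4] q [-16.7  38.5  95.   -0.1  46.2 -31.1] F [-0.2 -0.2 -0.2] [-0.04  0.04  0.05] op -0.0
shift [-0.0007  0.0013 -0.1806] base X,Y in tool [-0.004  0.011 -1.   ] [-0.004 -1.    -0.011]
```

View pics/s5.png

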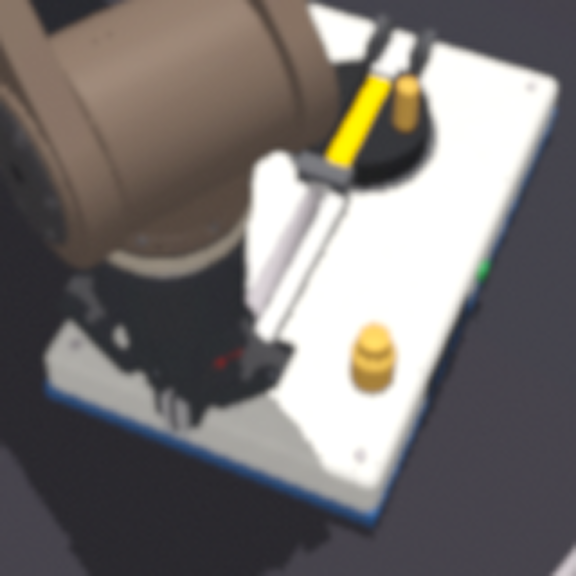

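Emit:
{"op": "carry_out", "data": {"moves": [[1, 0, 0.0005, -0.015, 0, 0, 0], [1, 0, 0.0005, -0.028, 0, 0, 0], [1, 0, 0.0005, -0.04, 0, 0, 0], [1, 0, 0.0005, -0.052, 0, 0, 0], [1, 0, 0.0005, -0.064, 0, 0, 0], [1, 0, 0.0005, -0.076, 0, 0, 0], [1, 0, 0.0005, -0.088, 0, 0, 0], [1, 0, 0.0005, -0.1, 0, 0, 0]]}}

```text
clock: 7.1
position: [603.2, -23.0, 87.8]
tcp_rot: [46.7, 89.5, -28.9]
wrist_force: [1.3, -1.4, 1.0]
opening: 0.1
```

```bash
python3 -c "
from h import *
st(-87,-2,87)
im=grab_frame('scene')[170:330,270:430];cv2.imwrite('pics/s6.png',cv2.resize(im,None,fx=3.6,fy=3.6,interpolation=cv2.INTER_CUBIC))"
```

```text
7.1 [603.2 -23.   87.8] [[-155.3   -2.7]] yaw y,z [ -89.4 -179.4] q [ -8.4  36.1 100.3  -0.2  43.1 -22.6] F [ 1.3 -1.4  1. ] [-0.25 -0.12 -0.02] op 0.1
shift [ 0.0004  0.0001 -0.0683] base X,Y in tool [-0.006  0.011 -1.   ] [-0.006 -1.    -0.011]
```

View pics/s6.png

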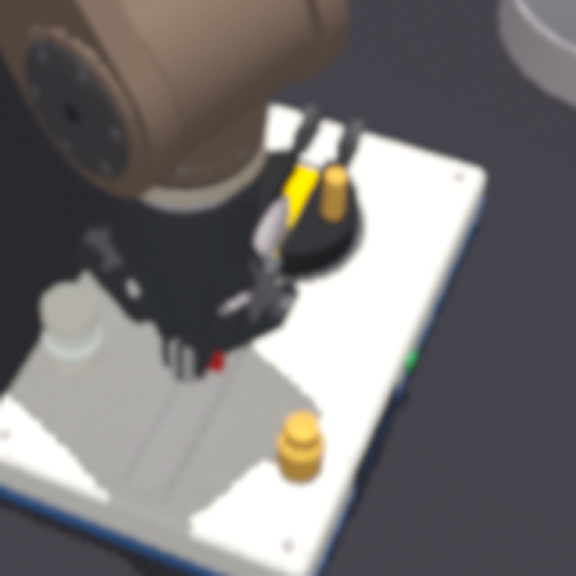

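The nose is entering the slot under about 2 N. I'll keep pushing.

Emit:
{"op": "carry_out", "data": {"moves": [[1, 0, 0, -0.011, 0, 0, 0], [1, 0, 0, -0.022, 0, 0, 0], [1, 0, 0, -0.033, 0, 0, 0], [1, 0, 0, -0.043, 0, 0, 0], [1, 0, 0, -0.052, 0, 0, 0], [1, 0, 0, -0.058, 0, 0, 0], [1, 0, 0, -0.063, 0, 0, 0], [1, 0, 0, -0.063, 0, 0, 0]]}}

```text
clock: 8.15
position: [586.5, 39.6, 87.2]
tcp_rot: [44.6, 89.6, -30.9]
wrist_force: [-0.6, 0.4, -0.1]
opening: 0.2
```

```bash
python3 -c "
from h import *
st(-87,-2,87)"
```

```text
8.15 [586.5  39.6  87.2] [[-90.6  -1.4]] yaw y,z [ -89.3 -179.3] q [ -2.5  35.3 102.6  -0.3  41.9 -16.8] F [-0.6  0.4 -0.1] [-0.02 -0.04  0.03] op 0.2
shift [ 0.0002  0.0006 -0.0036] base X,Y in tool [-0.005  0.012 -1.   ] [-0.005 -1.    -0.012]
```

Emit:
{"op": "carry_out", "data": {"moves": [[1, 0, 0, -0.002, 0, 0, 0], [1, 0, 0, -0.004, 0, 0, 0], [1, 0, 0, -0.006, 0, 0, 0], [1, 0, 0, -0.006, 0, 0, 0]]}}

```text
clock: 8.65
position: [585.6, 43.1, 87.2]
tcp_rot: [32.7, 89.5, -42.8]
wrist_force: [2.8, -20.2, -1.2]
opening: -0.1
```

```bash
python3 -c "
from h import *
st(-87,-2,87)
im=grab_frame('scene')[150:310,270:430];cv2.imwrite('pics/s7.png',cv2.resize(im,None,fx=3.6,fy=3.6,interpolation=cv2.INTER_CUBIC))"
```

```text
8.65 [585.6  43.1  87.2] [[-87.   -1.4]] yaw y,z [ -89.3 -179.3] q [ -2.1  35.2 102.7  -0.5  41.7 -16.2] F [  2.8 -20.2  -1.2] [-3.21 -0.4  -0.03] op -0.1
shift [0.0002 0.0006 0.    ] base X,Y in tool [-0.008  0.012 -1.   ] [-0.005 -1.    -0.012]
```

View pics/s7.png

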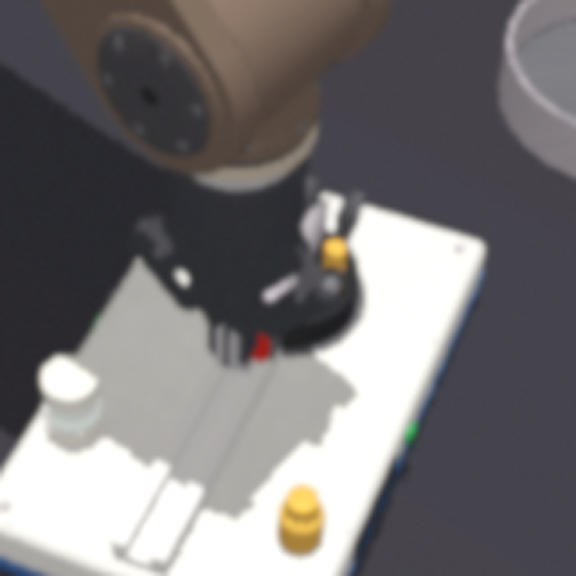

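A 20 N stop came at the expected home position. I'll back off, lift and check.

Emit:
{"op": "carry_out", "data": {"moves": [[1, 0, 0, 0.005, 0, 0, 0], [1, 0, 0, 0.03, 0, 0, 0], [1, -0.04, 0, 0.04, 0, 0, 0], [1, -0.09, 0, 0.06, 0, 0, 0], [1, -0.13, 0, 0.12, 0, 0, 0], [1, -0.14, 0, 0.18, 0, 0, 0], [1, -0.14, 0, 0.24, 0, 0, 0], [1, -0.14, 0, 0.24, 0, 0, 0]]}}

```text
clock: 9.7
position: [644.9, -192.2, 228.5]
tcp_rot: [32.6, 89.5, -43.2]
wrist_force: [-1.2, 0.6, -0.3]
opening: -0.1
```

```bash
python3 look.py pics/t8.png; python3 -c "
from h import *
f=grab_frame('scene');c=f[180:320,270:430];x0,y0=270,180
h=cv2.cvtColor(c,cv2.COLOR_BGR2HSV).astype(int);H,S,V=h[...,0],h[...,1],h[...,2]
for b in blobs(((H<8)|(H>172))&(S>150)&(V>80)):print('red',b[0],tob(ray('scene',b[1]+[x0,y0],93.5)))
cv2.imwrite('pics/s8.png',cv2.resize(c,None,fx=4,fy=4,interpolation=cv2.INTER_CUBIC))"
```

```text
9.7 [ 644.9 -192.2  228.5] [[-329.5   -2.8]] yaw y,z [ -89.5 -179.5] q [-22.1  32.1  82.5  -0.2  64.9 -36.3] F [-1.2  0.6 -0.3] [ 0.01 -0.02 -0.  ] op -0.1
shift [ 0.1419 -0.0029 -0.0806] base X,Y in tool [-0.008  0.008 -1.   ] [-0.005 -1.    -0.008]
red 29 [[-71.3   1.4]]
yel 65 [-168.9  -78.3] angle 79.1 stud at 115 [[-164.7  -64.1]]
yel 26 [  0.9 -39.3] angle 99.3 stud at 115 [[ -0.  -26.2]]
red 141 [[-68.4  -0.5]]
```

View pics/s8.png

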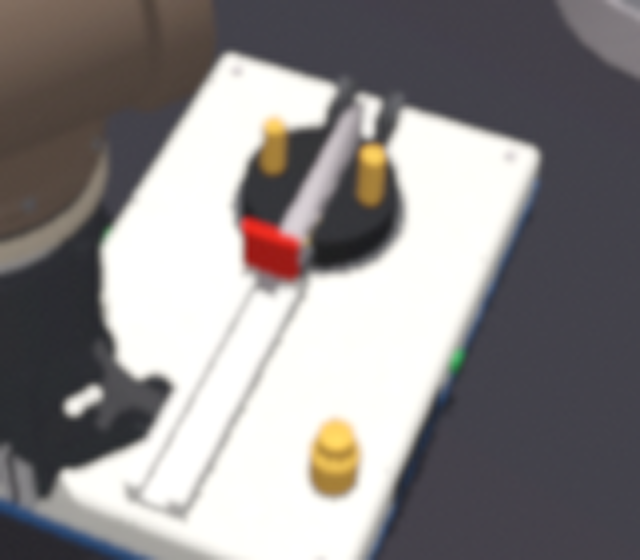

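The plate is against the bridge and the nose is in the keeper. The arm is clear, so I'm handing in.

```bash
python3 -c "
from workcell import *
print(finish_job())"
```

```text
the job is handed in; nothing more can be done
None
```

The shaft is locked: the disc's slot is in line with the bar, and the bar is pushed through it and fully home. I handed the job in at about 9.8 s on the robot's clock, and it reports no verdict.

- **Disc:** I gripped both brass studs lightly (20 N) and turned the disc about 80° anticlockwise. The top camera then measured the slot at -0.1° from the bar's line, though the arm hid part of it.
- **Bar:** I pushed the red plate with the shut fingertips at about 2 N. It stopped at about 20 N, with the fingertip where full home should put it. The bar stayed in its track and was not lifted.
- **Last check:** With the arm backed off (wrist force about 1 N, which is noise), the scene picture shows the bar through the slot, its nose in the keeper and the plate against the bridge. The two cameras put the plate at -71 and -68 mm from the disc's axis, where about -72 mm is expected; that gap is within calibration error.
- **Not checked:** I could not measure the slot angle again at the end because the arm hid it from the top camera; the bar lying through the slot holds it in line. The arm also hid the jar in the last picture, but it was in its place at the end of the push. The weight was in its place in the last picture. I did not re-measure the things on the table, and the arm did not go near them.

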